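# Flip a drained well plate onto its stage

### The job

The washed well plate has been left to drain wells down on the bench. With the fingertips only, without pinching or picking it up, push it against the near edge of the aluminium stage, tip it up on that edge so that it flips over and lies wells up on the stage, then push it on until its long side sits flush against the fence at the far side, lying wholly on the stage. Do not disturb the other things on the bench.

Things in the scene. Friction and masses are not known exactly. Their poses are not given: they have to be found in the camera images.
- plate: Well plate, the only one: flat white block, 128 mm (own x) x 86 (own y) x 15 mm (own z), about 70 g; origin at its centre. Straight sides; the 5 mm next to the wells are set in by 3 mm all round. One face is the plain base, the other has 24 dark wells. Own z points out of the BASE: up at the start (wells down), down when wells up. It slides easily on the bench.
- plate_side (a point): Middle of one long side face of the plate (at own y = -43 mm, half-way through its thickness), at the start the side away from the stage. With the plate pressed against the stage's edge, fingertips pressed on this side and drawn up lift it by friction (a push of about 5 N does), the opposite long side staying down as the hinge.
- stage: Grey aluminium slab fixed to the bench, 240 mm (own x) x 150 mm (own y) x 10 mm thick; origin under its centre, on the bench; own z up. The plate lies on the bench off its near long edge (the own -y side), 25 to 75 mm away, up to 10 degrees off parallel; own +y is the way to push.
- stage_edge (a point): Middle of the top of the stage's near edge (stage's own y = -75 mm): a sharp straight step 10 mm up from the bench, 240 mm long, against which the plate is tipped up.
- fence (a point): Middle of the foot of the fence's inner face (stage's own y = +67 mm, on the slab's top). The fence is a dark steel bar along the whole far long side of the stage, 8 mm thick, 10 mm higher than the slab.
- pipette: Bystander: hand pipette lying on the bench, about 250 mm long and 30 mm wide.
- marker: Bystander: marker pen lying on the bench, 130 mm long, 12 mm thick; origin under its middle, x along it.
- dish: Bystander: round lidded culture dish, 62 mm across, 14 mm high; origin under its centre.
- tipbox: Bystander: closed purple box of pipette tips, 122 x 82 x 67 mm; origin under its centre.
- tuberack: Bystander: clear rack with seven capped tubes, 110 x 60 x 94 mm high; origin under its centre.
- reagent: Bystander: small amber bottle, 60 mm across, 120 mm high; origin under its centre.
- coldrack: Bystander: green low rack block, 130 x 85 x 28 mm; origin under its centre.
Mind the look-alikes: they are no part of the job. Leave any green or orange look-alike of the plate alone.

How it is judged:
By the outcome, as a careful person would: the job done as asked, in the order asked, and still so for the second after the job is handed in, with the robot touching nothing.
It also fails if it takes over 53 s, if anything falls off the work surface, if the arm or the gripper's body presses on something with over 40 N, if the wrist force passes 120 N, or if a joint passes its speed limit or range.

### The arm

A 6-joint arm with a two-finger parallel gripper is mounted at the origin on the work surface. World frame = base frame: x ahead of the robot, y to its left, z up, the work surface at z = 0. Lengths are in m, angles in rad, forces in N, time in s.
With the tool pointing down it reaches from about 0.4 to 0.825 m from the base axis. Payload 7 kg.
Tool frame: the origin (TCP) lies between the finger pads; the fingertips stand 25 mm ahead of it and the grasp point (between the pads) lies 6 mm ahead of it (arm.tip_extent is the z of the fingertips in the tool frame, in m); z points along the fingers, x is the direction in which the jaws open and shut, and the axes are right-handed (so a half turn about z gives the same grasp; the last joint's range is limited). The gripper opens to 88 mm and grips with 3 to 60 N. Pads are 19 mm wide; open, the fingers measure 130 mm over their backs; the gripper's body (78 mm by 193 mm) begins 47 mm behind the grasp point.
Start: joints at [1.414, 0.359, 0.012, 0, -1.224, -0.288], TCP at [0.29, 0.609, 0.252] pointing down, gripper open.
Joint ranges: [-3.07, 3.07], [-1.43, 2.12], [-1.02, 1.25], [-3.03, 1.67], [-3.05, -0], [-3.03, 3.03]. Speed limits (rad/s): [2.39, 2.39, 3.01, 3.14, 3.14, 3.14].

### API

Orientations are given as [roll, pitch, yaw] about the fixed x, y, z axes, in that order (R = Rz(yaw) Ry(pitch) Rx(roll)).
In Python, from station import monitor, grab_frame, job_done, arm gives the robot as it stands.
- The arm moves only by the shell command python3 -m jog 'ROWS' [FORCE]. ROWS is JSON, a list that holds one entry, the list of rows, each a list of 7 numbers: the shift along the world's x, y, z in m, then the turn, a rotation vector about the world's x, y, z in rad, then the opening, from 0 (shut) to 1 (fully open). In form: [[[dx, dy, dz, ax, ay, az, claw], ...]]. A call has 1 to 20 rows; each row shifts and turns the commanded pose from where the row before left it; what a row does not reach is not made up. A row lasts 1/8 s, in which the tool goes at most 62.5 mm and 10.7 degrees, less where a joint would pass 70% of its speed; a pose out of reach is approached as far as the arm can. A call is refused whole if a number of a shift passes 0.0625 or a number of a turn 0.188, either way. A call with a gripper value outside its range is refused whole. The fingers move at their own pace and stop on an object; FORCE is the grip in N (left out, the last holds). Time passes only in rows, so rows that do not move let the fingers close. It gives the time, the measured TCP pose, the force and the opening at its end, in the units of the state.
- monitor.get_state(): the state, without advancing time (a new reading comes with each control period).
- grab_frame(name): name is "scene" or "top" or "wrist"; returns a dict with "pixels" (420x560x3 uint8, red, green, blue), "K" (3x3 intrinsics, pixels), "view" (4x4, takes a point from world to camera coordinates); the wrist camera has in their place "hand_eye" (4x4, takes a point from camera to tool coordinates, whose origin is the TCP and whose axes are the tool frame's). Camera axes: x right, y down, z forward; pixel columns grow to the right and rows downward; lengths in m; the calibration is good to about 2 mm. A picture is of the moment at which its call begins: read the wrist's pose just before it. There is no depth.
- job_done(): hands the job in, once; it reports no verdict.
The state is a dict: "t": time; "q": joint angles; "qd": joint speeds; "joint_efforts": joint torques, N m; "eef_pos": TCP position; "ee_rot": TCP orientation; "force": force on the tool from outside, world axes, zero at the start; "moment": the same for the moment, N m; "width": finger opening in m.
Only numpy, scipy, OpenCV 4.12 (cv2) and the standard library are available. Lean on these libraries where they do the work, as an engineer would, in place of code of your own. Each camera call takes 0.05 s, during which the arm holds its last target.

## Working session

There is one attempt and no reset: what is moved stays moved. The work goes in short steps, Python scripts to look and compute and a shell command to move; the robot and the scene stay as the last step left them, time stands still between calls to the robot, and variables do not carry over. Pictures are saved under pics/ and viewed, and the job is handed in when it is done.

```bash
mkdir -p pics; ls; python3 - <<'E'
from station import monitor, grab_frame, arm
import cv2,numpy as np
print(monitor.get_state()); print(arm.tip_extent)
for n in("scene","top","wrist"):
    f=grab_frame(n); cv2.imwrite(f"pics/{n}0.png",f["pixels"][:,:,::-1]); print(n,np.round(f["K"],1).tolist(),np.round(f.get("view",f.get("hand_eye")),4).tolist())
E
```

```text
pics
{'t': 0.0, 'q': array([ 1.41407553e+00,  3.59381220e-01,  1.10508693e-02, -3.60477220e-04,
       -1.22410412e+00, -2.88117441e-01]), 'qd': array([-5.58914980e-04, -7.64650188e-05,  3.41132759e-04,  4.22733014e-04,
       -5.18614623e-04, -1.46857744e-03]), 'joint_efforts': array([-8.31979196e-05, -5.82719564e+01,  2.93053901e+01,  6.99709877e+00,
        7.01659505e-03, -1.52853718e-04]), 'eef_pos': array([0.29027369, 0.60889222, 0.25062098]), 'ee_rot': array([-3.14145203e+00, -1.66692173e-03, -2.01575745e+00]), 'force': array([0.86906421, 0.10943539, 0.89321208]), 'moment': array([ 0.02864924, -0.07094382,  0.0088923 ]), 'width': 0.08769162272514777}
0.025
scene [[518.6, 0.0, 282.4], [0.0, 518.6, 206.3], [0.0, 0.0, 1.0]] [[0.8798, 0.4752, -0.0071, -0.5225], [0.3351, -0.6308, -0.6999, -0.1628], [-0.337, 0.6134, -0.7142, 1.4025], [0.0, 0.0, 0.0, 1.0]]
top [[487.3, 0.0, 271.8], [0.0, 487.3, 191.8], [0.0, 0.0, 1.0]] [[-0.0007, -1.0, -0.0014, 0.005], [-0.9768, 0.0009, -0.2143, 0.5844], [0.2143, 0.0012, -0.9768, 1.1363], [0.0, 0.0, 0.0, 1.0]]
wrist [[307.2, 0.0, 281.5], [0.0, 307.2, 207.7], [0.0, 0.0, 1.0]] [[1.0, -0.0003, 0.0004, -0.0006], [0.0002, 0.9688, 0.2477, -0.0671], [-0.0004, -0.2477, 0.9688, -0.1332], [0.0, 0.0, 0.0, 1.0]]
```

View pics/scene0.png

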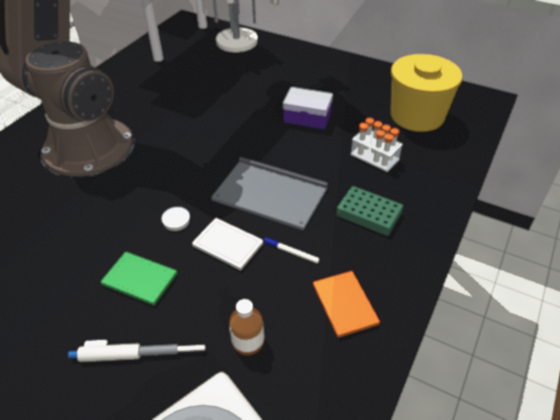

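View pics/top0.png

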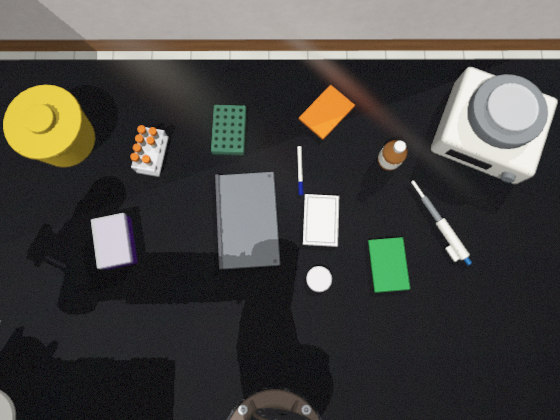

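View pics/wrist0.png

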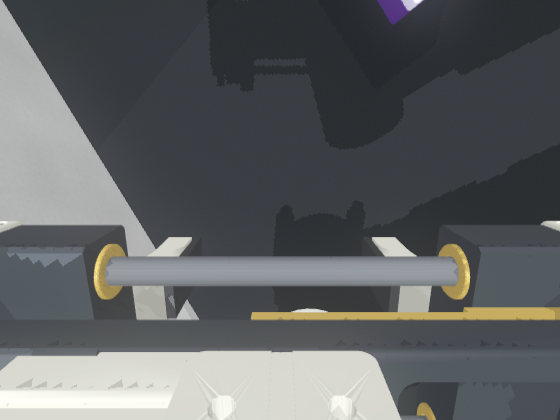

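The scene view shows the plate at about (228,243), with the marker next to it at (290,250) and the dish at (176,218). In the top view the plate is at (321,220), the stage at (248,220) with its fence on the left, the marker tip at (300,193) and the dish at (319,279). Next I'll measure them.

```bash
cat > h.py <<'E'
import numpy as np,cv2
from station import monitor, grab_frame, arm
def ray(f,uv,z):
    V=f["view"];K=f["K"];R=V[:3,:3];t=V[:3,3];c=-R.T@t
    d=R.T@np.linalg.inv(K)@np.array([uv[0],uv[1],1.]);s=(z-c[2])/d[2];return c+s*d
def proj(f,p):
    q=f["K"]@(f["view"][:3,:3]@np.array(p)+f["view"][:3,3]);return q[:2]/q[2]
def blob(m,near):
    cs,_=cv2.findContours(m.astype(np.uint8),cv2.RETR_EXTERNAL,cv2.CHAIN_APPROX_NONE)
    cs=[c for c in cs if cv2.contourArea(c)>40]
    return min(cs,key=lambda c:np.hypot(*(c[:,0].mean(0)-near)))
def rect(f,c,z):
    P=np.array([ray(f,p[0],z)[:2] for p in c]).astype(np.float32)
    return cv2.minAreaRect(P),cv2.boxPoints(cv2.minAreaRect(P))
E
python3 - <<'E'
from h import *
np.set_printoptions(precision=4,suppress=True)
for n,pl,st,mk,di in(("top",(321,220),(250,220),(300,170),(319,279)),("scene",(228,243),(272,195),(292,250),(176,218))):
    f=grab_frame(n);im=f["pixels"].astype(int);mx=im.max(2);mn=im.min(2)
    w=(mn>140)
    print(n)
    r=rect(f,blob(w,pl),.015);print("plate",r[0],r[1].tolist())
    g=(mn>60)&(mx<140)&(mx-mn<30)
    print(im[st[1],st[0]])
    r=rect(f,blob(g,st),.01);print("stage",r[0],r[1].tolist())
    r=rect(f,blob((mx>90),mk),.006);print("marker",r[0],r[1].tolist())
    r=rect(f,blob(w,di),.014);print("dish",r[0])
    x0,y0=(200,130) if n=="top" else (80,140)
    cv2.imwrite(f"pics/{n}1.png",cv2.resize(f["pixels"][y0:y0+180,x0:x0+250,::-1],None,fx=3.2,fy=3.2,interpolation=cv2.INTER_NEAREST))
E
```

```text
top
plate ((0.5231627225875854, -0.1190544068813324), (0.0884699821472168, 0.13043777644634247), 86.86026000976562) [[0.4556189179420471, -0.15965086221694946], [0.5858609080314636, -0.16679513454437256], [0.5907065272331238, -0.07845795154571533], [0.4604645371437073, -0.07131367921829224]]
[151 157 159]
stage ((0.5266470909118652, 0.06876304745674133), (0.2439337819814682, 0.1540483832359314), 3.7168800830841064) [[0.3999435603618622, 0.1377185732126236], [0.40992996096611023, -0.01600579358637333], [0.6533505916595459, -0.00019247829914093018], [0.6433641910552979, 0.15353189408779144]]
marker ((0.6557555198669434, -0.06844904273748398), (0.12960544228553772, 0.013063243590295315), 0.949221134185791) [[0.5908535122871399, -0.06299185752868652], [0.5910698771476746, -0.07605330646038055], [0.7206575274467468, -0.07390622794628143], [0.7204411625862122, -0.0608447790145874]]
dish ((0.37608611583709717, -0.11059048771858215), (0.061947643756866455, 0.060812097042798996), 89.95711517333984)
scene
plate ((0.5210650563240051, -0.12087244540452957), (0.09142937511205673, 0.13346984982490
[... 211 characters left out ...]
 155]
stage ((0.5220587849617004, 0.06964515149593353), (0.24716812372207642, 0.17046672105789185), 3.8065242767333984) [[0.3930889070034027, 0.14648602902889252], [0.404405802488327, -0.02360461838543415], [0.6510286331176758, -0.007195726037025452], [0.6397117376327515, 0.16289491951465607]]
marker ((0.5828030109405518, -0.11436755955219269), (0.2745773196220398, 0.10636177659034729), 0.967582106590271) [[0.44463586807250977, -0.06351260095834732], [0.4464319944381714, -0.16985921561717987], [0.7209701538085938, -0.16522252559661865], [0.7191740274429321, -0.058875903487205505]]
dish ((0.3749077320098877, -0.11465184390544891), (0.06349216401576996, 0.0663941279053688), 28.008407592773438)
```

View pics/top1.png

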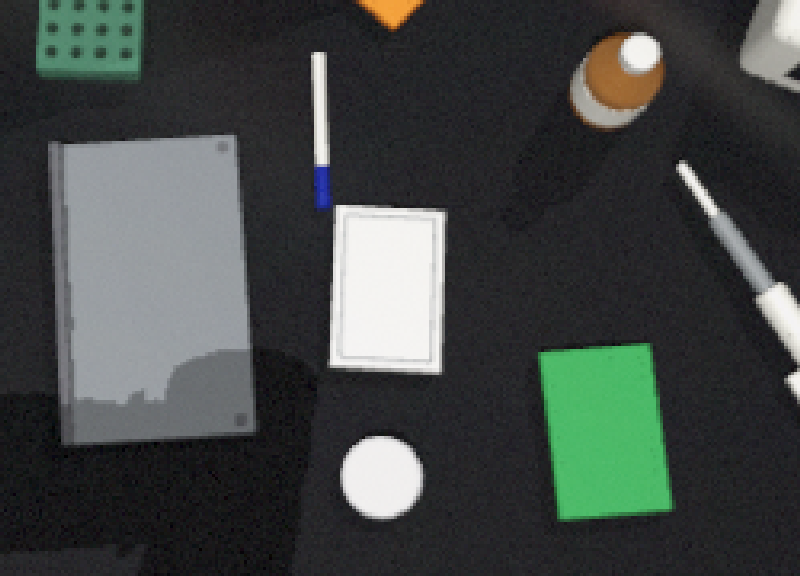

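```bash
python3 -m jog '[[[0.0246,-0.0519,0,0,0,-0.0758,0],[0.0246,-0.0519,0,0,0,-0.0758,0],[0.0246,-0.0519,0,0,0,-0.0758,0],[0.0246,-0.0519,0,0,0,-0.0758,0],[0.0246,-0.0519,0,0,0,-0.0758,0],[0.0246,-0.0519,0,0,0,-0.0758,0],[0.0246,-0.0519,0,0,0,-0.0758,0],[0.0246,-0.0519,0,0,0,-0.0758,0],[0.0246,-0.0519,0,0,0,-0.0758,0],[0.0246,-0.0519,0,0,0,-0.0758,0],[0.0246,-0.0519,0,0,0,-0.0758,0],[0.0246,-0.0519,0,0,0,-0.0758,0],[0.0246,-0.0519,0,0,0,-0.0758,0],[0.0246,-0.0519,0,0,0,-0.0758,0],[0,0,-0.05,0,0,0,0],[0,0,-0.05,0,0,0,0],[0,0,0,0,0,0,0]]]' 20
python3 - <<'E'
from h import *
for n in ("wrist",):
    f=grab_frame(n); cv2.imwrite(f"pics/{n}2.png",f["pixels"][:,:,::-1])
E
```

```text
t: 2.38
eef_pos: [0.6321, -0.1176, 0.1476]
ee_rot: [3.141, -0.008, -3.078]
force: [0.9, 0.2, 0.6]
width: 0.0006
```

View pics/wrist2.png

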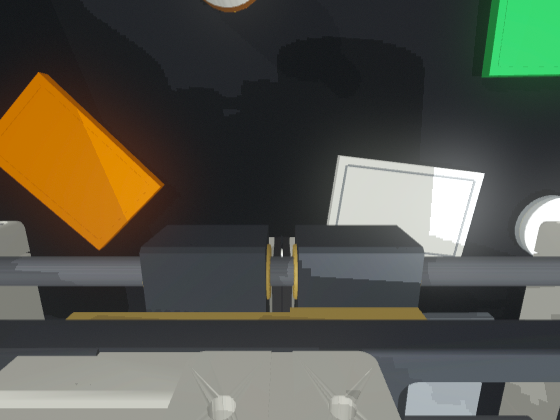

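The wrist view shows the plate at about (405,205), with the closed fingers off its far short side and nothing under them. Because the marker is so close, I'll nudge the plate about 11 mm towards −x before pushing it to the stage.

```bash
python3 -m jog '[[[0,0,-0.05,0,0,0,0],[0,0,-0.05,0,0,0,0],[0,0,-0.017,0,0,0,0],[-0.008,0,0,0,0,0,0],[-0.006,0,0,0,0,0,0],[-0.004,0,0,0,0,0,0],[-0.004,0,0,0,0,0,0],[-0.004,0,0,0,0,0,0],[-0.004,0,0,0,0,0,0],[-0.004,0,0,0,0,0,0],[-0.002,0,0,0,0,0,0],[0,0,0,0,0,0,0]]]'
python3 - <<'E'
from h import *
for n in ("top","scene"):
    f=grab_frame(n); 
    x0,y0=(200,130) if n=="top" else (120,140)
    cv2.imwrite(f"pics/{n}3.png",cv2.resize(f["pixels"][y0:y0+180,x0:x0+250,::-1],None,fx=3.2,fy=3.2))
E
```

```text
t: 3.92
eef_pos: [0.5987, -0.1173, 0.0346]
ee_rot: [-3.142, -0.0, -3.077]
force: [-0.2, 1.5, 0.2]
width: 0.0005
```

View pics/scene3.png

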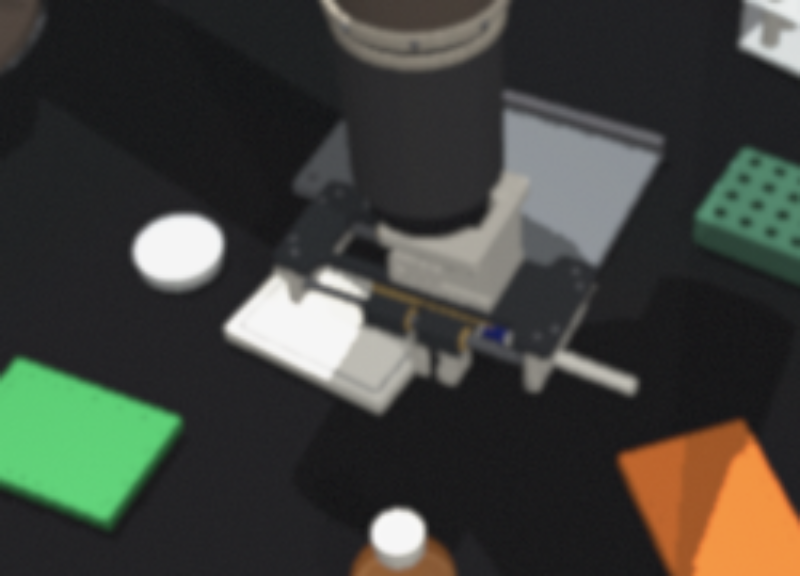

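View pics/top3.png

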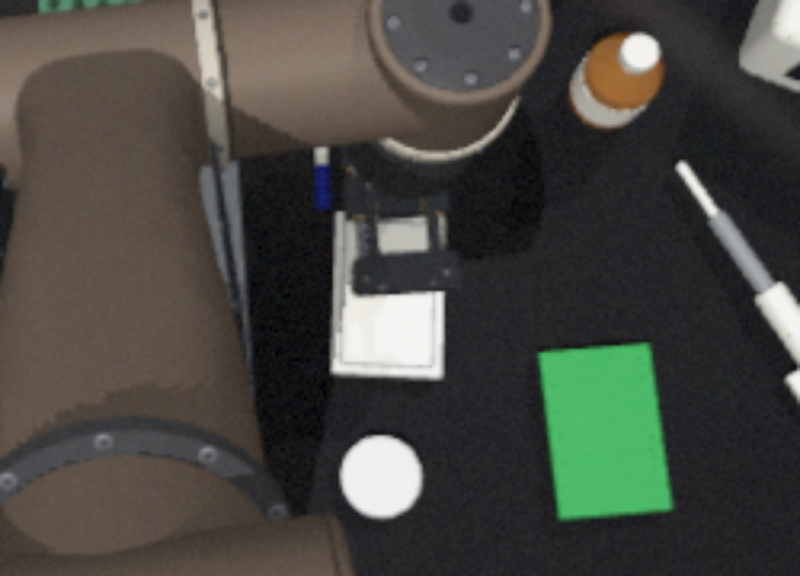

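The views show the plate has moved about 5 mm and its outline has turned slightly. The marker, with its blue cap at (322,188) in the enlarged top view, hasn't moved. I'll push a little further, then back off, rise, and go round to the near side.

```bash
python3 -m jog '[[[-0.004,0,0,0,0,0,0],[-0.003,0,0,0,0,0,0],[-0.001,0,0,0,0,0,0],[0.008,0,0,0,0,0,0],[0.01,0,0,0,0,0,0],[0,0,0.04,0,0,0,0],[0,-0.03,0.04,0,0,0,0.5],[-0.03,-0.05,0,0,0,0,0.5],[-0.045,-0.03,0,0,0,0,0.5],[0,0,0,0,0,0,0.5]]]'
python3 - <<'E'
from h import *
f=grab_frame("top"); cv2.imwrite("pics/top4.png",cv2.resize(f["pixels"][130:310,200:450,::-1],None,fx=3.2,fy=3.2))
f=grab_frame("scene"); cv2.imwrite("pics/scene4.png",cv2.resize(f["pixels"][140:320,120:370,::-1],None,fx=3.2,fy=3.2))
E
```

```text
t: 5.28
eef_pos: [0.5314, -0.2292, 0.1147]
ee_rot: [3.141, -0.001, -3.08]
force: [0.9, -0.4, 0.4]
width: 0.0351
```

View pics/top4.png

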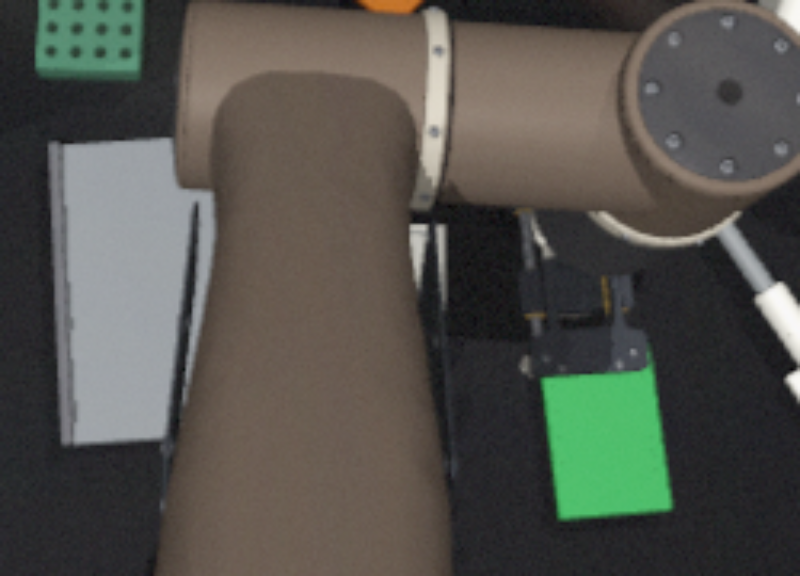

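View pics/scene4.png

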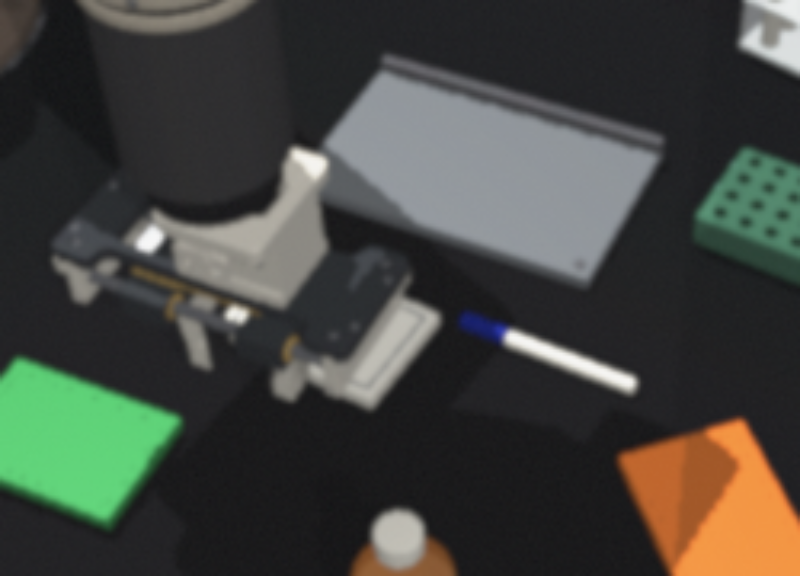

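```bash
python3 - <<'E'
from h import *
f=grab_frame("scene");g=grab_frame("top")
for p in((440,315),(372,405)):print(ray(f,(120+p[0]/3.2,140+p[1]/3.2),.015))
print("tip mk",ray(f,(120+460/3.2,140+318/3.2),.006))
for p in((448,224),):print("top",ray(g,(200+p[0]/3.2,130+p[1]/3.2),.015))
for p in((540,352),(652,345)):print("green",ray(g,(200+p[0]/3.2,130+p[1]/3.2),.015))
E
```

```text
[ 0.57546187 -0.0817847   0.015     ]
[ 0.57541266 -0.17046304  0.015     ]
tip mk [ 0.58491437 -0.07105914  0.006     ]
top [ 0.57333081 -0.1694703   0.015     ]
green [ 0.47093444 -0.23842882  0.015     ]
green [ 0.4763643  -0.32650194  0.015     ]
```

The plate now has its far short edge at x≈0.575 and its centre near (0.511, −0.126), which clears the marker by about 10 mm. Next I'll lower the fingers behind its near side and push.

```bash
python3 -m jog '[[[-0.0215,0.0276,-0.03,0,0,0.006,0.5],[0,0,-0.045,0,0,0,0.5],[0,0,-0.0106,0,0,0,0.5],[0,0.0,0,0,0,0,0.5],[-0.0005,0.008,0,0,0,0,0.5],[-0.0005,0.008,0,0,0,0,0.5],[-0.0004,0.006,0,0,0,0,0.5],[-0.0004,0.006,0,0,0,0,0.5],[-0.0004,0.006,0,0,0,0,0.5],[-0.0004,0.006,0,0,0,0,0.5],[-0.0004,0.006,0,0,0,0,0.5],[-0.0004,0.006,0,0,0,0,0.5],[-0.0004,0.006,0,0,0,0,0.5],[-0.0004,0.006,0,0,0,0,0.5],[-0.0004,0.006,0,0,0,0,0.5],[-0.0004,0.006,0,0,0,0,0.5],[-0.0004,0.006,0,0,0,0,0.5],[0,0,0,0,0,0,0.5]]]'
python3 - <<'E'
from h import *
f=grab_frame("scene"); cv2.imwrite("pics/scene5.png",cv2.resize(f["pixels"][140:320,120:370,::-1],None,fx=3.2,fy=3.2))
E
```

```text
t: 7.72
eef_pos: [0.5069, -0.1172, 0.0289]
ee_rot: [3.141, -0.0, -3.07]
force: [-0.3, -0.4, -0.2]
width: 0.0444
```

View pics/scene5.png

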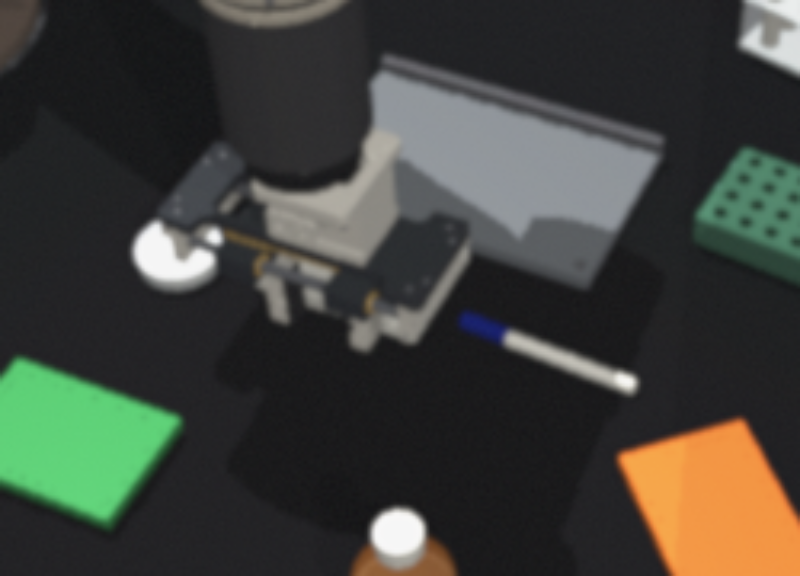

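The plate's far end, at about (425,310), is moving squarely towards the stage. The marker and dish haven't moved. I'll go on in small steps until the force rises.

```bash
python3 -m jog '[[[-0.0003,0.005,0,0,0,0,0.5],[-0.0002,0.003,0,0,0,0,0.5],[-0.0001,0.002,0,0,0,0,0.5],[0,0,0,0,0,0,0.5]]]'; python3 -m jog '[[[-0.0001,0.0015,0,0,0,0,0.5],[-0.0001,0.001,0,0,0,0,0.5],[0,0.0,0,0,0,0,0.5]]]';python3 -m jog '[[[-0.0001,0.001,0,0,0,0,0.5],[0,0.001,0,0,0,0,0.5],[0,0.0,0,0,0,0,0.5]]]'
```

```text
t: 8.28
eef_pos: [0.5064, -0.1075, 0.029]
ee_rot: [3.142, 0.0, -3.071]
force: [0.3, 0.9, 0.4]
width: 0.0438
t: 8.65
eef_pos: [0.506, -0.1053, 0.0289]
ee_rot: [-3.142, -0.0, -3.071]
force: [-0.4, -0.4, -0.4]
width: 0.0437
t: 9.02
eef_pos: [0.5057, -0.1048, 0.0291]
ee_rot: [-3.14, -0.001, -3.072]
force: [0.4, -14.2, -0.3]
width: 0.0438
```

```bash
python3 - <<'E'
import numpy as np
# plate coords from D': u toward near, v thickness
P=dict(Dp=(0,0),Cp=(80,0),C=(83,5),B=(83,15),D=(-3,5),E=(-3,15))
for th in list(range(0,100,10)):
    a=np.radians(th);U=np.array([-np.cos(a),np.sin(a)]);V=np.array([np.sin(a),np.cos(a)])
    p={k:u*U+v*V for k,(u,v) in P.items()}
    zmin=min(p['Dp'][1],p['D'][1],p['E'][1])
    for k in p:p[k]=p[k]-[0,zmin]
    # far face D-E clipped to z<=10, max y
    s=np.linspace(0,1,501);pts=np.concatenate([p['D']+(p['E']-p['D'])*s[:,None],p['E']+(p['B']-p['E'])*s[:,None]])
    m=pts[pts[:,1]<=10][:,0].max()
    for k in p:p[k]=p[k]-[m,0]
    print(th,{k:np.round(v,1).tolist() for k,v in p.items() if k in('Dp','Cp','C','B')})
E
```

```text
0 {'Dp': [-3.0, 0.0], 'Cp': [-83.0, 0.0], 'C': [-86.0, 5.0], 'B': [-86.0, 15.0]}
10 {'Dp': [-4.8, 0.0], 'Cp': [-83.6, 13.9], 'C': [-85.7, 19.3], 'B': [-83.9, 29.2]}
20 {'Dp': [-6.8, 0.0], 'Cp': [-82.0, 27.4], 'C': [-83.1, 33.1], 'B': [-79.7, 42.5]}
30 {'Dp': [-9.2, 0.0], 'Cp': [-78.5, 40.0], 'C': [-78.6, 45.8], 'B': [-73.6, 54.5]}
40 {'Dp': [-11.9, 0.0], 'Cp': [-73.2, 51.4], 'C': [-72.3, 57.2], 'B': [-65.9, 64.8]}
50 {'Dp': [-13.4, 0.0], 'Cp': [-64.8, 61.3], 'C': [-62.9, 66.8], 'B': [-55.3, 73.2]}
60 {'Dp': [-14.5, 0.1], 'Cp': [-54.5, 69.4], 'C': [-51.7, 74.5], 'B': [-43.0, 79.5]}
70 {'Dp': [-15.1, 1.1], 'Cp': [-42.5, 76.3], 'C': [-38.8, 80.8], 'B': [-29.4, 84.2]}
80 {'Dp': [-15.3, 2.1], 'Cp': [-29.2, 80.9], 'C': [-24.8, 84.7], 'B': [-14.9, 86.4]}
90 {'Dp': [-15.0, 3.0], 'Cp': [-15.0, 83.0], 'C': [-10.0, 86.0], 'B': [-0.0, 86.0]}
```

Contact shows at 14 N with the plate flush against the edge (about 8 N/mm). I'll ease off to roughly 7 N and draw up along the computed arc.

```bash
python3 -m jog '[[[0,-0.0008,0,0,0,0,0.5],[0,0,0.002,0,0,0,0.5],[0,0,0.003,0,0,0,0.5],[0,0.0001,0.003,0,0,0,0.5],[0,0,0,0,0,0,0.5]]]'
python3 - <<'E'
from h import *
f=grab_frame("scene"); cv2.imwrite("pics/scene6.png",cv2.resize(f["pixels"][140:320,120:370,::-1],None,fx=3.2,fy=3.2))
f=grab_frame("wrist"); cv2.imwrite("pics/wrist6.png",f["pixels"][:,:,::-1])
E
```

```text
t: 9.65
eef_pos: [0.5058, -0.1044, 0.0371]
ee_rot: [-3.141, -0.0, -3.071]
force: [0.7, -5.7, 0.6]
width: 0.0437
```

View pics/scene6.png

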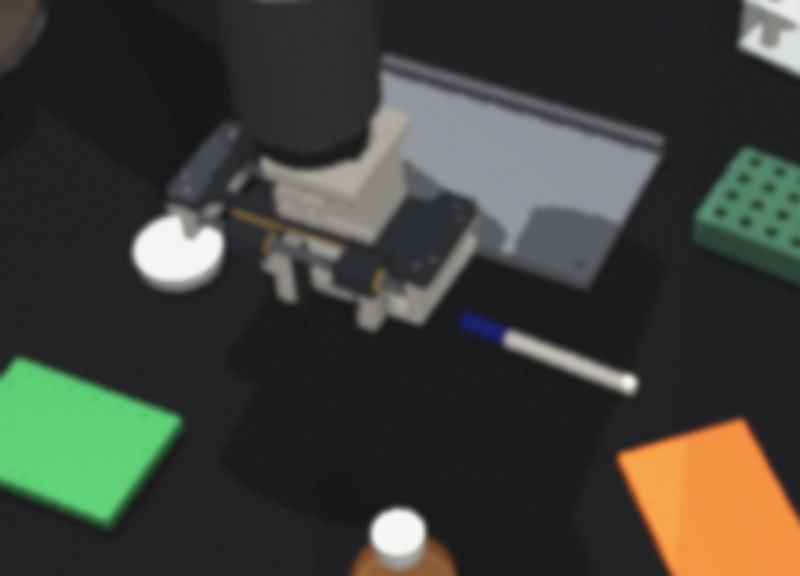

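View pics/wrist6.png

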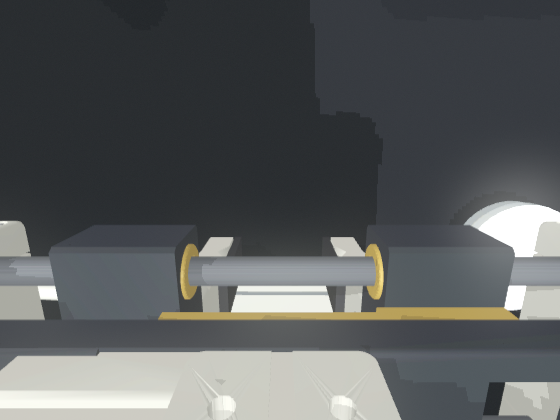

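The plate's corner stays level with the fingertips at about (425,315) and the push holds at 5.7 N. I'll continue along the arc.

```bash
python3 -m jog '[[[0,0.0001,0.003,0,0,0,0.5],[0,0.0001,0.003,0,0,0,0.5],[0,0.0004,0.0035,0,0,0,0.5],[0,0.0006,0.0035,0,0,0,0.5],[0,0,0,0,0,0,0.5]]]'
python3 - <<'E'
from h import *
f=grab_frame("scene"); cv2.imwrite("pics/scene7.png",cv2.resize(f["pixels"][180:280,170:310,::-1],None,fx=5.5,fy=5.5))
E
```

```text
t: 10.38
eef_pos: [0.5062, -0.1025, 0.0503]
ee_rot: [3.141, 0.0, -3.071]
force: [-0.7, -2.3, -0.4]
width: 0.044
```

View pics/scene7.png

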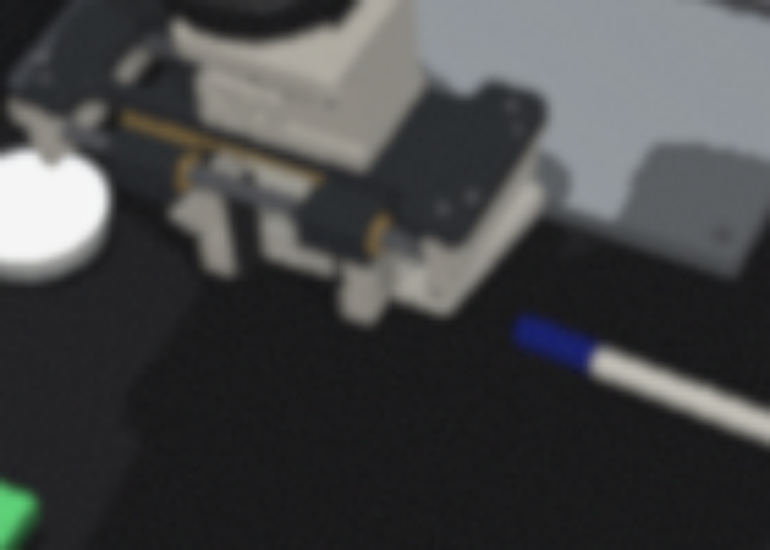

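```bash
python3 - <<'E'
from h import *
f=grab_frame("scene")
for z in(.005,.015,.025,.035):print(z,proj(f,[.5695,-.090,z]))
print(proj(f,[.566,-.004,.015]), 'img',170+540/5.5,180+200/5.5)
E
```

```text
0.005 [253.5009131  242.90820719]
0.015 [253.28849016 239.9653988 ]
0.025 [253.07339972 236.98563616]
0.035 [252.85559123 233.96821881]
[270.95011524 214.47062993] img 268.1818181818182 216.36363636363637
```

The plate's lower near corner is at about z≈24 mm, so the plate is hinging up, at roughly 15°. I'll continue with a touch more push.

```bash
python3 -m jog '[[[-0.0001,0.0010,0.0035,0,0,0,0.5],[-0.0001,0.0010,0.0035,0,0,0,0.5],[-0.0001,0.0011,0.0032,0,0,0,0.5],[-0.0001,0.0011,0.0032,0,0,0,0.5],[-0.0001,0.0012,0.0030,0,0,0,0.5],[0,0,0,0,0,0,0.5]]]'
python3 - <<'E'
from h import *
f=grab_frame("scene"); cv2.imwrite("pics/scene8.png",cv2.resize(f["pixels"][180:280,170:310,::-1],None,fx=5.5,fy=5.5))
E
```

```text
t: 11.22
eef_pos: [0.5057, -0.0971, 0.0666]
ee_rot: [3.141, 0.001, -3.071]
force: [-0.5, -1.4, 0.4]
width: 0.0436
```

View pics/scene8.png

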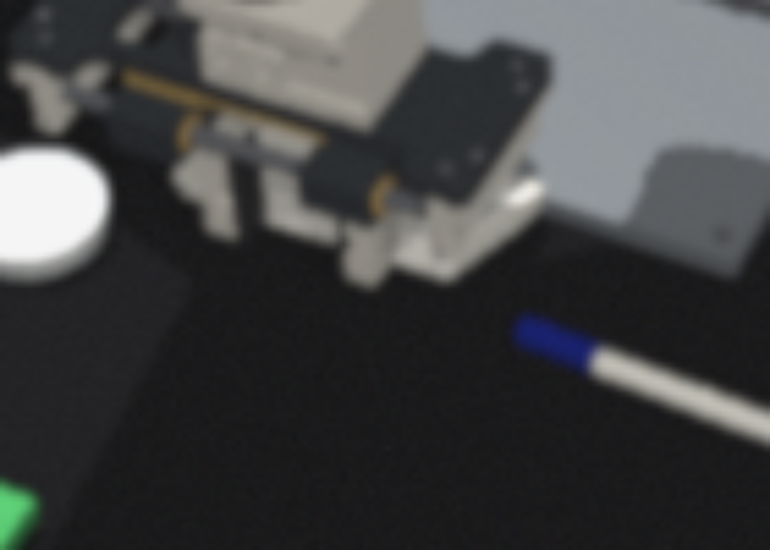

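The plate is still rising, at about 27°, with its lower corner at (445,280), and the hinge side is at the stage edge near (545,205). I'll continue.

```bash
python3 -m jog '[[[-0.0001,0.0016,0.0030,0,0,0,0.5],[-0.0001,0.0018,0.0030,0,0,0,0.5],[-0.0001,0.0020,0.0030,0,0,0,0.5],[-0.0001,0.0022,0.0030,0,0,0,0.5],[-0.0001,0.0024,0.0028,0,0,0,0.5],[-0.0002,0.0026,0.0026,0,0,0,0.5],[-0.0002,0.0028,0.0026,0,0,0,0.5],[0,0,0,0,0,0,0.5]]]'
python3 - <<'E'
from h import *
f=grab_frame("scene"); cv2.imwrite("pics/scene9.png",cv2.resize(f["pixels"][160:260,170:310,::-1],None,fx=5.5,fy=5.5))
E
```

```text
t: 12.28
eef_pos: [0.5049, -0.0832, 0.0878]
ee_rot: [-3.139, 0.0, -3.07]
force: [-0.8, -13.2, 10.4]
width: 0.0437
```

View pics/scene9.png

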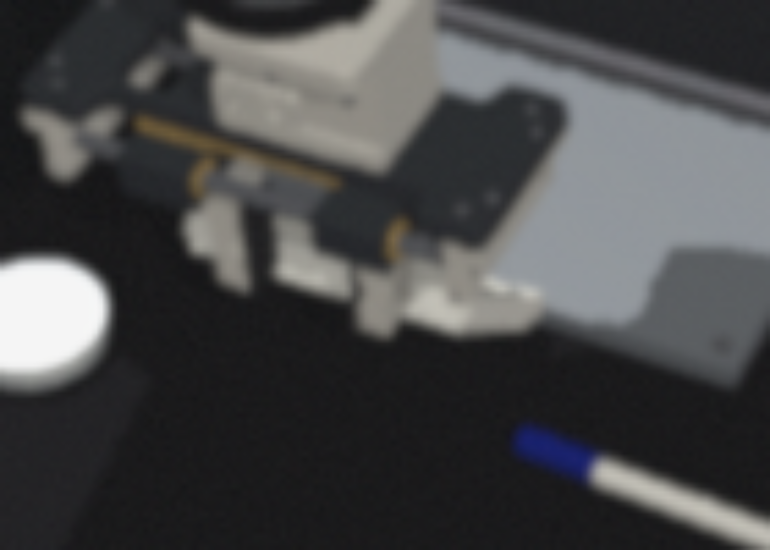

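The push has risen to 13/10 N along the plate, so the path is about 2 mm too tight. I'll relieve that, then continue more steeply.

```bash
python3 -m jog '[[[0,-0.0012,0.0010,0,0,0,0.5],[0,0,0.002,0,0,0,0.5],[0,0,0,0,0,0,0.5]]]'; python3 -m jog '[[[-0.0001,0.0018,0.0026,0,0,0,0.5],[-0.0001,0.0022,0.0026,0,0,0,0.5],[0,0,0,0,0,0,0.5]]]'
python3 - <<'E'
from h import *
f=grab_frame("scene"); cv2.imwrite("pics/scene10.png",cv2.resize(f["pixels"][160:260,170:310,::-1],None,fx=5.5,fy=5.5))
E
```

```text
t: 12.7
eef_pos: [0.5047, -0.0829, 0.0895]
ee_rot: [3.141, 0.0, -3.071]
force: [-0.4, -2.1, 1.1]
width: 0.0438
t: 13.08
eef_pos: [0.5044, -0.0787, 0.0947]
ee_rot: [3.141, 0.0, -3.071]
force: [-0.6, -1.6, 0.5]
width: 0.0436
```

View pics/scene10.png

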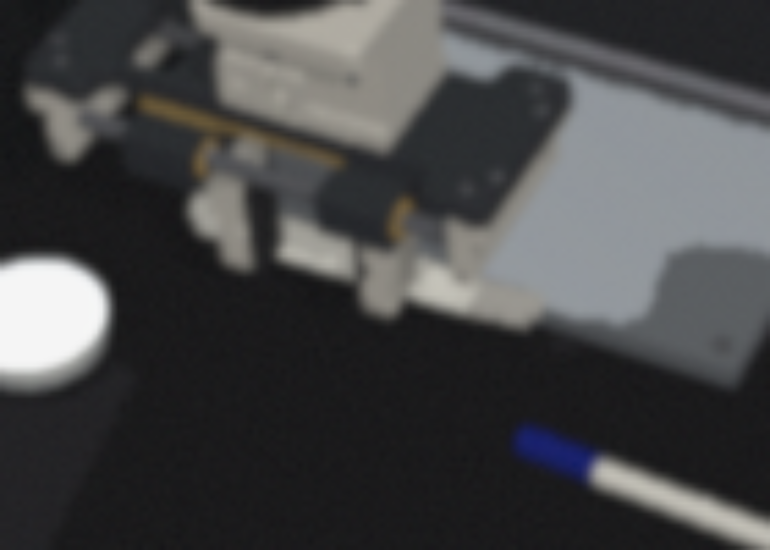

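The load is back to about 2 N and the plate is at roughly 54°. I'll continue along the arc with a little more press.

```bash
python3 -m jog '[[[-0.0002,0.0035,0.0020,0,0,0,0.5],[-0.0002,0.0035,0.0021,0,0,0,0.5],[0,0,0,0,0,0,0.5]]]'; python3 -m jog '[[[-0.0002,0.0032,0.0017,0,0,0,0.5],[-0.0002,0.0032,0.0015,0,0,0,0.5],[0,0,0,0,0,0,0.5]]]'
python3 - <<'E'
from h import *
f=grab_frame("scene"); cv2.imwrite("pics/scene11.png",cv2.resize(f["pixels"][160:260,170:310,::-1],None,fx=5.5,fy=5.5))
E
```

```text
t: 13.5
eef_pos: [0.5041, -0.0722, 0.0993]
ee_rot: [-3.141, 0.0, -3.07]
force: [-0.8, -5.2, 5.2]
width: 0.0441
t: 13.88
eef_pos: [0.5037, -0.0666, 0.1032]
ee_rot: [-3.14, 0.0, -3.07]
force: [-2.9, -8.8, 11.6]
width: 0.0439
```

View pics/scene11.png

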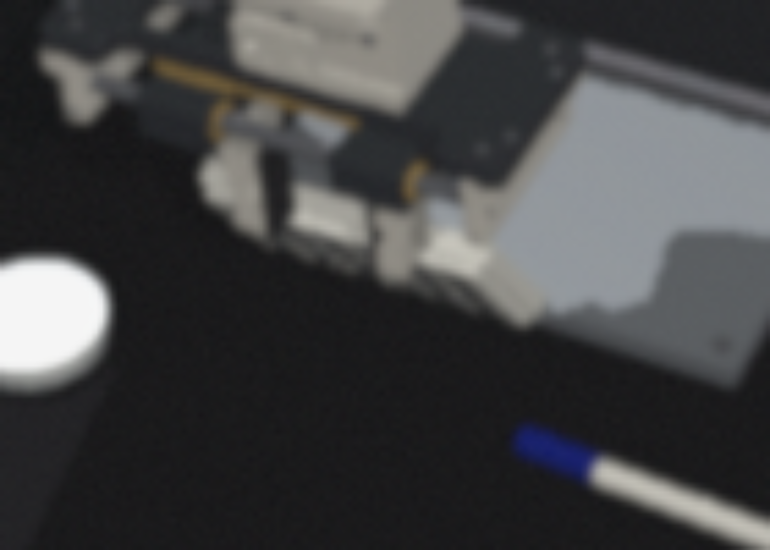

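The wells face is visible at about (450,290) and the plate is at roughly 63°. The press is 15 N, a bit high, so I'll ease it off and go on.

```bash
python3 -m jog '[[[-0.0001,0.0022,0.0024,0,0,0,0.5],[-0.0002,0.0032,0.0018,0,0,0,0.5],[0,0,0,0,0,0,0.5]]]'; python3 -m jog '[[[-0.0002,0.0034,0.0016,0,0,0,0.5],[-0.0002,0.0035,0.0015,0,0,0,0.5],[0,0,0,0,0,0,0.5]]]'
```

```text
t: 14.3
eef_pos: [0.5034, -0.0608, 0.1071]
ee_rot: [-3.14, 0.0, -3.07]
force: [-2.2, -6.2, 9.3]
width: 0.0437
t: 14.68
eef_pos: [0.503, -0.054, 0.1105]
ee_rot: [-3.14, 0.0, -3.07]
force: [-3.7, -5.9, 12.6]
width: 0.044
```

```bash
python3 -m jog '[[[-0.0002,0.0030,0.0020,0,0,0,0.5],[-0.0002,0.0035,0.0012,0,0,0,0.5],[0,0,0,0,0,0,0.5]]]'; python3 - <<'E'
from h import *
f=grab_frame("scene"); cv2.imwrite("pics/scene12.png",cv2.resize(f["pixels"][160:260,170:310,::-1],None,fx=5.5,fy=5.5))
E
```

```text
t: 15.05
eef_pos: [0.5027, -0.047, 0.1134]
ee_rot: [-3.141, 0.001, -3.07]
force: [-1.7, -4.5, 9.7]
width: 0.0438
```

View pics/scene12.png

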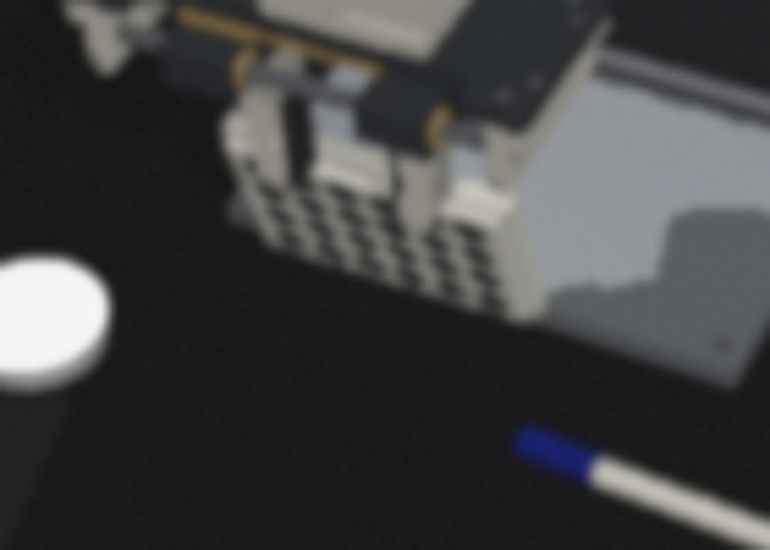

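The plate is at about 78°: the wells face at (390,250) now faces the camera, and the bottom side still sits along the stage edge. I'll continue to vertical.

```bash
python3 -m jog '[[[-0.0002,0.0032,0.0014,0,0,0,0.5],[-0.0002,0.0035,0.0008,0,0,0,0.5],[0,0,0,0,0,0,0.5]]]';python3 -m jog '[[[-0.0002,0.0033,0.0008,0,0,0,0.5],[-0.0002,0.0035,0.0004,0,0,0,0.5],[0,0,0,0,0,0,0.5]]]'; python3 - <<'E'
from h import *
f=grab_frame("scene"); cv2.imwrite("pics/scene13.png",cv2.resize(f["pixels"][160:260,170:310,::-1],None,fx=5.5,fy=5.5))
E
```

```text
t: 15.48
eef_pos: [0.5023, -0.04, 0.1155]
ee_rot: [-3.141, 0.001, -3.07]
force: [-0.7, -1.4, 8.0]
width: 0.0439
t: 15.85
eef_pos: [0.502, -0.0332, 0.1168]
ee_rot: [-3.141, 0.001, -3.07]
force: [-2.5, -1.8, 10.0]
width: 0.0441
```

View pics/scene13.png

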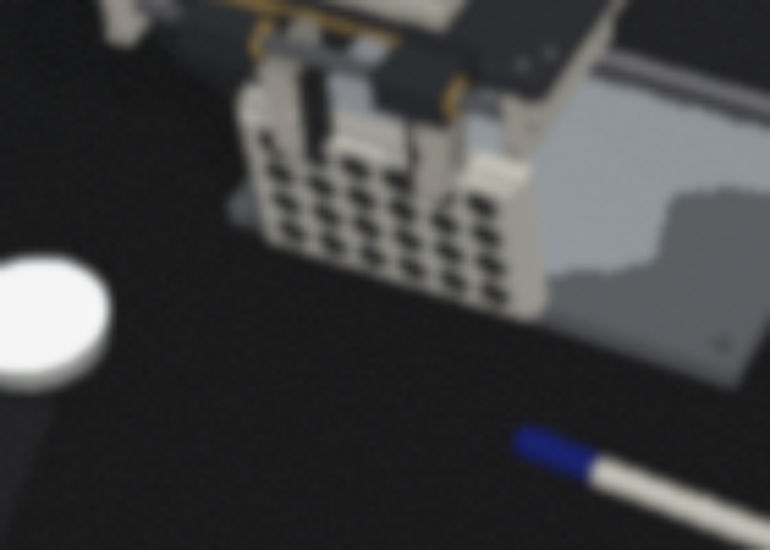

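```bash
python3 - <<'E'
from h import *
f=grab_frame("scene")
def z(p):return [170+p[0]/5.5,160+p[1]/5.5]
print("bottom corner",z((540,318)),"wells bottom",z((520,318)),"stage bot near corner",z((738,388)))
ex=np.array([.9979,.0647]);ey=np.array([-.0647,.9979]);e=np.array([.5315,-.0061])
def w(a,b,zz):
    q=e+a*ex+b*ey;return [q[0],q[1],zz]
print("stage corner",proj(f,w(.12,0,0)),proj(f,w(.12,0,.01)))
for a in(.03,.036):
  for b in(0,-.010,-.015):
    print(a,b,[np.round(proj(f,w(a,b,zz)),1).tolist() for zz in(0,.003,.008,.013,.086,.092)])
im=f["pixels"][175:235,220:285,::-1]
cv2.imwrite("pics/z14.png",cv2.resize(im,None,fx=9,fy=9,interpolation=cv2.INTER_CUBIC))
E
```

```text
bottom corner [268.1818181818182, 217.8181818181818] wells bottom [264.54545454545456, 217.8181818181818] stage bot near corner [304.1818181818182, 230.54545454545456]
stage corner [304.88839154 230.11570642] [304.99363879 227.17590128]
0.03 0 [[269.4, 218.3], [269.3, 217.4], [269.3, 215.9], [269.2, 214.4], [268.4, 191.8], [268.3, 189.8]]
0.03 -0.01 [[267.5, 221.1], [267.5, 220.3], [267.4, 218.8], [267.3, 217.3], [266.4, 194.6], [266.3, 192.7]]
0.03 -0.015 [[266.6, 222.6], [266.5, 221.7], [266.5, 220.2], [266.4, 218.8], [265.4, 196.1], [265.3, 194.1]]
0.036 0 [[271.7, 219.0], [271.7, 218.2], [271.6, 216.7], [271.6, 215.2], [270.8, 192.5], [270.8, 190.6]]
0.036 -0.01 [[269.8, 221.9], [269.8, 221.0], [269.7, 219.6], [269.7, 218.1], [268.9, 195.4], [268.8, 193.5]]
0.036 -0.015 [[268.9, 223.4], [268.9, 222.5], [268.8, 221.0], [268.7, 219.5], [267.9, 196.9], [267.8, 194.9]]
```

View pics/z14.png

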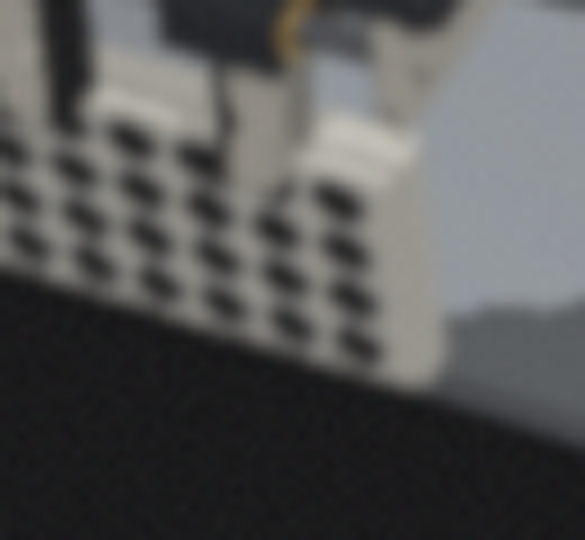

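The plate is at about 85°, and its foot appears to sit a few mm up the stage edge, so it's tipping on that edge. I'll push the top on over with light pressure.

```bash
python3 -m jog '[[[-0.0002,0.0033,0.0006,0,0,0,0.5],[-0.0002,0.0033,0.0004,0,0,0,0.5],[0,0,0,0,0,0,0.5]]]';python3 - <<'E'
from h import *
f=grab_frame("scene"); cv2.imwrite("pics/scene15.png",cv2.resize(f["pixels"][160:260,170:310,::-1],None,fx=5.5,fy=5.5,interpolation=cv2.INTER_CUBIC))
f=grab_frame("top"); cv2.imwrite("pics/top15.png",cv2.resize(f["pixels"][150:280,200:380,::-1],None,fx=4.4,fy=4.4,interpolation=cv2.INTER_CUBIC))
f=grab_frame("wrist"); cv2.imwrite("pics/wrist15.png",f["pixels"][:,:,::-1])
E
```

```text
t: 16.32
eef_pos: [0.5016, -0.0266, 0.1179]
ee_rot: [-3.141, 0.001, -3.07]
force: [-1.6, -2.2, 10.8]
width: 0.0437
```

View pics/scene15.png

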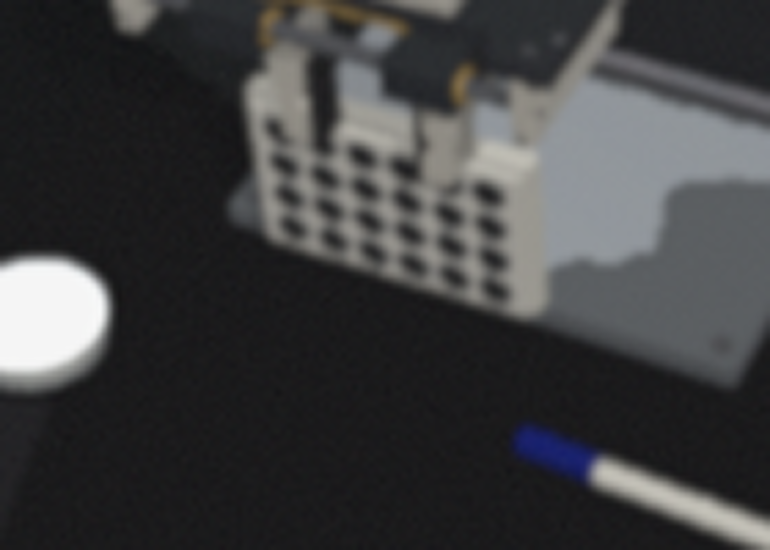

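View pics/wrist15.png

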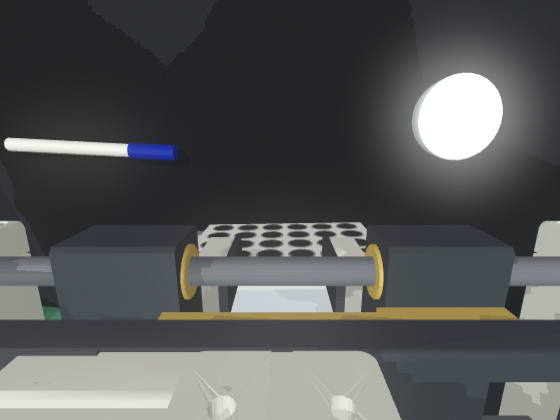

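The plate is nearly upright, still on the stage edge, with the fingertips on its top side at about (440,170). I'll keep pushing.

```bash
python3 -m jog '[[[-0.0002,0.0033,0.0004,0,0,0,0.5],[-0.0002,0.0033,0.0002,0,0,0,0.5],[-0.0002,0.0033,0.0001,0,0,0,0.5],[0,0,0,0,0,0,0.5]]]';python3 - <<'E'
from h import *
f=grab_frame("scene"); cv2.imwrite("pics/scene16.png",cv2.resize(f["pixels"][160:260,170:310,::-1],None,fx=5.5,fy=5.5,interpolation=cv2.INTER_CUBIC))
E
```

```text
t: 16.98
eef_pos: [0.5009, -0.0166, 0.1188]
ee_rot: [-3.141, 0.001, -3.07]
force: [-4.4, -1.8, 13.4]
width: 0.0441
```

View pics/scene16.png

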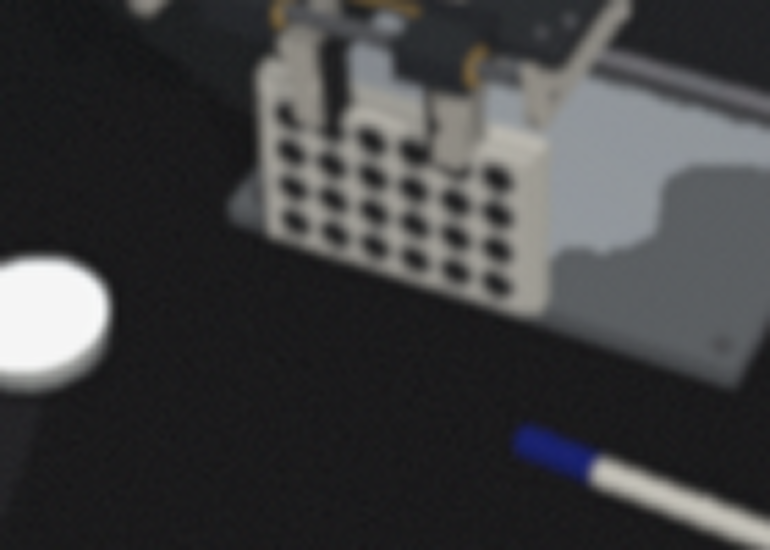

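The plate is about vertical. The z reading puts its foot on the edge of the slab. I'll push on with less press.

```bash
python3 -m jog '[[[-0.0002,0.0033,0.0008,0,0,0,0.5],[-0.0002,0.0033,0.0002,0,0,0,0.5],[-0.0002,0.0033,0.0,0,0,0,0.5],[0,0,0,0,0,0,0.5]]]';python3 - <<'E'
from h import *
f=grab_frame("scene"); cv2.imwrite("pics/scene17.png",cv2.resize(f["pixels"][160:260,170:310,::-1],None,fx=5.5,fy=5.5,interpolation=cv2.INTER_CUBIC))
E
```

```text
t: 17.52
eef_pos: [0.5, -0.0064, 0.119]
ee_rot: [3.141, 0.0, -3.07]
force: [-2.0, 0.1, 7.0]
width: 0.0432
```

View pics/scene17.png

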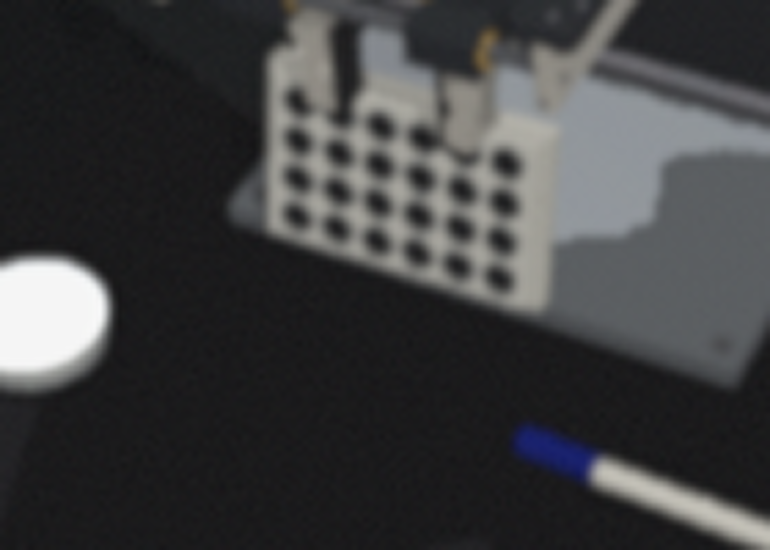

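```bash
python3 -m jog '[[[-0.0002,0.0033,0.0,0,0,0,0.5],[-0.0002,0.0033,-0.0002,0,0,0,0.5],[-0.0002,0.0033,-0.0004,0,0,0,0.5],[0,0,0,0,0,0,0.5]]]';python3 - <<'E'
from h import *
f=grab_frame("scene"); cv2.imwrite("pics/scene18.png",cv2.resize(f["pixels"][160:260,170:310,::-1],None,fx=5.5,fy=5.5,interpolation=cv2.INTER_CUBIC))
E
```

```text
t: 18.08
eef_pos: [0.4993, 0.0034, 0.118]
ee_rot: [3.141, -0.0, -3.071]
force: [-3.1, 0.2, 6.7]
width: 0.0441
```

View pics/scene18.png

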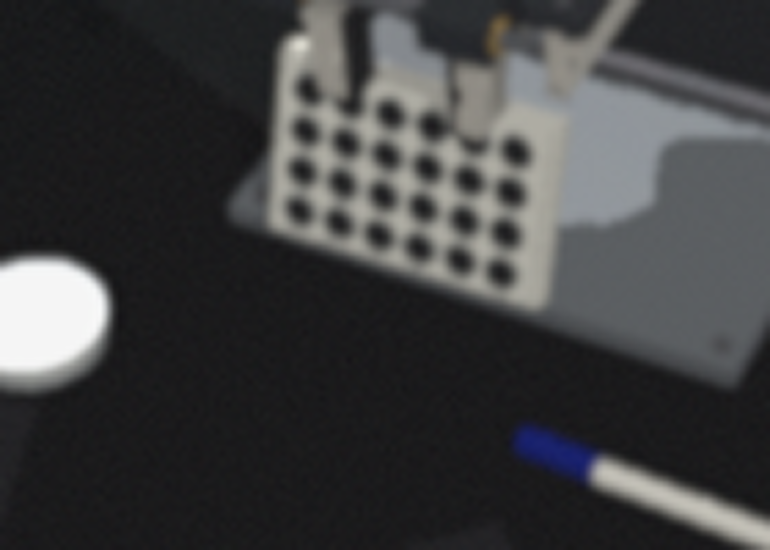

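The plate now leans past vertical towards the stage. I'll push a bit further and then let it go down.

```bash
python3 -m jog '[[[-0.0002,0.0035,-0.0004,0,0,0,0.5],[-0.0002,0.0035,-0.0006,0,0,0,0.5],[-0.0002,0.0035,-0.0008,0,0,0,0.5],[-0.0002,0.0035,-0.0008,0,0,0,0.5],[0,0,0,0,0,0,0.5]]]';python3 - <<'E'
from h import *
f=grab_frame("scene"); cv2.imwrite("pics/scene19.png",cv2.resize(f["pixels"][160:260,170:310,::-1],None,fx=5.5,fy=5.5,interpolation=cv2.INTER_CUBIC))
E
```

```text
t: 18.75
eef_pos: [0.4989, 0.0172, 0.1151]
ee_rot: [-3.142, 0.0, -3.07]
force: [-0.5, -0.7, 0.4]
width: 0.0437
```

View pics/scene19.png

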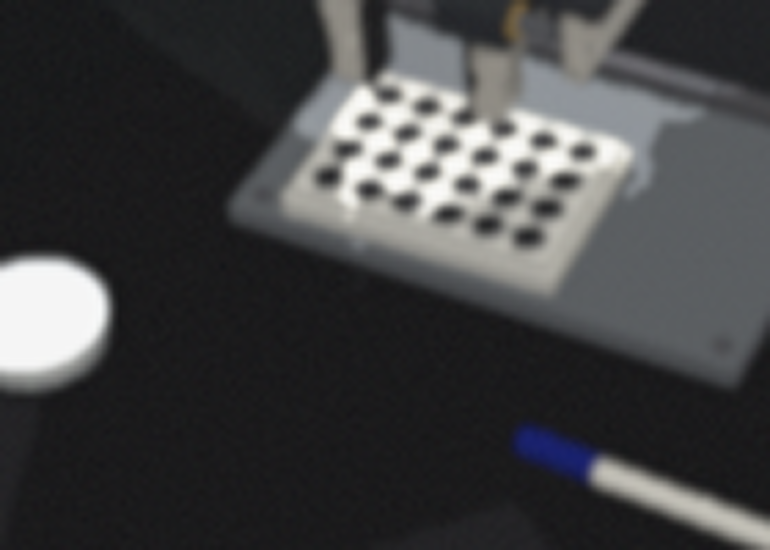

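It has flipped and lies wells up on the stage, with its near corners at about (283,205) and (550,293). I'll measure it, then go behind it to push.

```bash
python3 - <<'E'
from h import *
f=grab_frame("scene")
ex=np.array([.9979,.0647]);ey=np.array([-.0647,.9979]);e=np.array([.5315,-.0061])
for p,z in (((550,294),.01),((286,206),.01)):
    q=ray(f,[170+p[0]/5.5,160+p[1]/5.5],z)[:2];print(q,(q-e)@ex,(q-e)@ey)
E
python3 -m jog '[[[0,-0.02,0.015,0,0,0,0.5],[0.003,-0.05,0,0,0,0,0.5],[0.002,-0.03,0,0,0,0,0.5],[0,0,-0.045,0,0,0,0.5],[0,0,0,0,0,0,0.5]]]'
python3 - <<'E'
from h import *
f=grab_frame("scene"); cv2.imwrite("pics/scene20.png",cv2.resize(f["pixels"][160:260,170:310,::-1],None,fx=5.5,fy=5.5,interpolation=cv2.INTER_CUBIC))
E
```

```text
[0.56002857 0.00189769] 0.02898611154009056 0.0061350981307970835
[ 0.43213729 -0.00592863] -0.09914295762861564 0.006599780343277262
t: 19.48
eef_pos: [0.5014, -0.084, 0.083]
ee_rot: [-3.141, -0.006, -3.073]
force: [-0.5, -0.2, -0.3]
width: 0.0438
```

View pics/scene20.png

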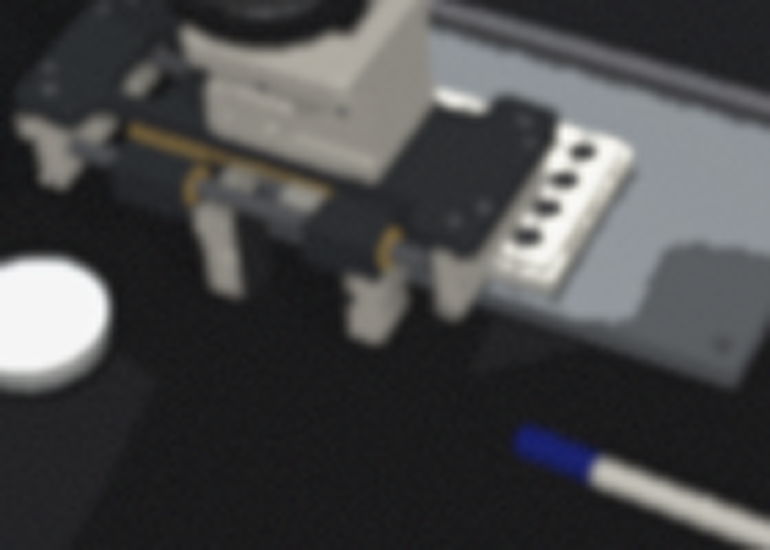

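The fingers are behind the plate with nothing in the way. The plate spans stage x −99 to +29 mm and needs about 50 mm more travel.

```bash
python3 -m jog '[[[-0.003,0,-0.03,0,0,0,0.5],[0,0,-0.0155,0,0,0,0.5],[0,0,0,0,0,0,0.5],[-0.0012,0.02,0,0,0,0,0.5],[-0.0012,0.02,0,0,0,0,0.5],[-0.0012,0.02,0,0,0,0,0.5],[-0.0004,0.006,0,0,0,0,0.5],[-0.0004,0.006,0,0,0,0,0.5],[-0.0004,0.006,0,0,0,0,0.5],[-0.0004,0.006,0,0,0,0,0.5],[-0.0004,0.006,0,0,0,0,0.5],[-0.0004,0.006,0,0,0,0,0.5],[-0.0004,0.006,0,0,0,0,0.5],[-0.0004,0.006,0,0,0,0,0.5],[-0.0003,0.005,0,0,0,0,0.5],[-0.0003,0.004,0,0,0,0,0.5],[0,0,0,0,0,0,0.5]]]'
python3 - <<'E'
from h import *
f=grab_frame("scene"); cv2.imwrite("pics/scene21.png",cv2.resize(f["pixels"][140:260,170:340,::-1],None,fx=4.6,fy=4.6,interpolation=cv2.INTER_CUBIC))
E
```

```text
t: 21.65
eef_pos: [0.4932, 0.0343, 0.0396]
ee_rot: [3.141, -0.0, -3.071]
force: [-0.2, 0.1, 0.8]
width: 0.0442
```

View pics/scene21.png

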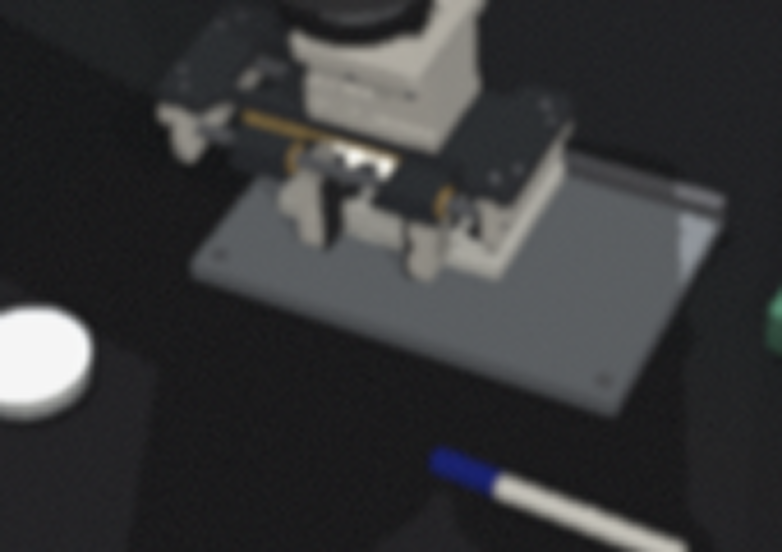

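The plate is close to the fence, at about (565,160). I'll finish in 1 mm steps until contact.

```bash
python3 -m jog '[[[-0.0001,0.0015,0,0,0,0,0.5],[-0.0001,0.001,0,0,0,0,0.5],[0,0,0,0,0,0,0.5]]]';python3 -m jog '[[[-0.0001,0.001,0,0,0,0,0.5],[-0.0001,0.001,0,0,0,0,0.5],[0,0,0,0,0,0,0.5]]]'
```

```text
t: 22.08
eef_pos: [0.493, 0.0363, 0.0397]
ee_rot: [-3.142, -0.0, -3.071]
force: [-0.2, -1.3, -0.5]
width: 0.0437
t: 22.45
eef_pos: [0.4925, 0.037, 0.0397]
ee_rot: [-3.14, -0.001, -3.071]
force: [3.4, -9.8, -0.3]
width: 0.0439
```

```bash
python3 -m jog '[[[0,0.0008,0,0,0,0,0.5],[0,0,0,0,0,0,0.5],[0,-0.002,0,0,0,0,0.5],[0,-0.003,0,0,0,0,0.5],[0.0005,-0.02,0,0,0,0,0.5],[0.002,-0.03,0.03,0,0,0,0.5],[0,-0.03,0.06,0,0,0,0.5],[0,-0.06,0.05,0,0,0,0.5],[0,-0.06,0.03,0,0,0,0.5],[0,-0.06,0.0,0,0,0,0.5],[0,-0.06,0,0,0,0,0.5],[0,0,0,0,0,0,0.5]]]'
python3 - <<'E'
from h import *
f=grab_frame("scene"); cv2.imwrite("pics/scene22.png",cv2.resize(f["pixels"][140:260,170:340,::-1],None,fx=4.6,fy=4.6,interpolation=cv2.INTER_CUBIC))
f=grab_frame("top"); cv2.imwrite("pics/top22.png",cv2.resize(f["pixels"][150:300,190:390,::-1],None,fx=4,fy=4,interpolation=cv2.INTER_CUBIC))
E
```

```text
t: 23.95
eef_pos: [0.495, -0.271, 0.1933]
ee_rot: [-3.142, -0.0, -3.075]
force: [-1.0, 0.5, -0.6]
width: 0.0437
```

View pics/scene22.png

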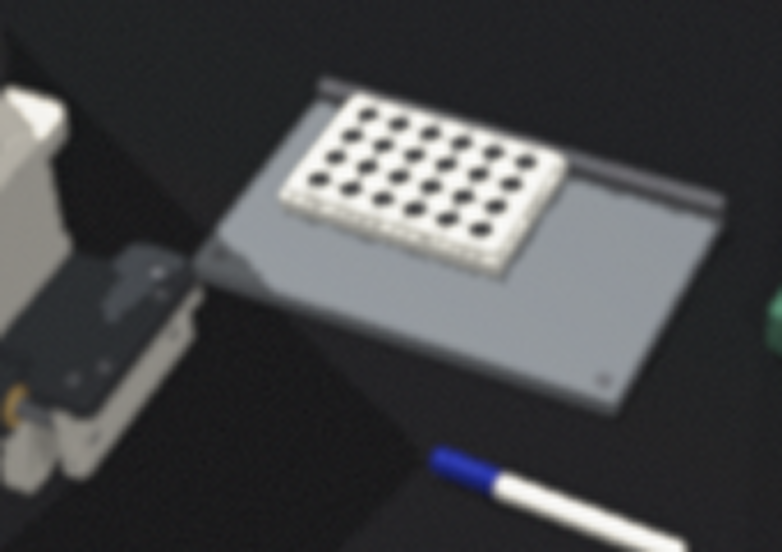

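View pics/top22.png

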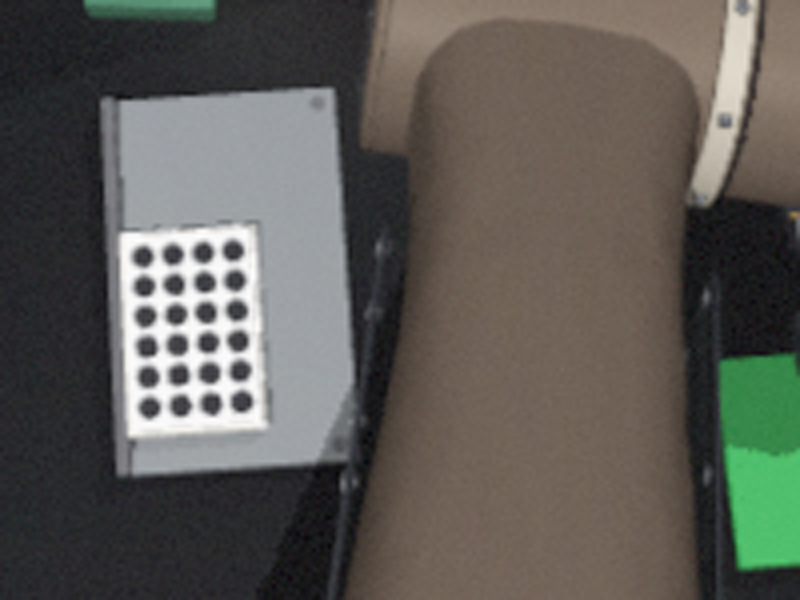

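Both views show the plate wells up and lying against the fence along (120,230)–(130,435) in the enlarged top view, inside the slab outline. One numeric check before I hand it in.

```bash
python3 - <<'E'
from h import *
np.set_printoptions(precision=4,suppress=True)
ex=np.array([.9979,.0647]);ey=np.array([-.0647,.9979]);e=np.array([.5315,-.0061])
for n,pl,di in(("top",(238,233),(319,279)),("scene",(261,180),(176,218))):
    f=grab_frame(n);im=f["pixels"].astype(int);w=im.min(2)>(175 if n=="top" else 150)
    m=cv2.morphologyEx(w.astype(np.uint8),cv2.MORPH_CLOSE,np.ones((5,5)))
    (c,s,a),b=rect(f,blob(m,pl),.02)
    print(n,c,s,a,"stage frame corners",[(round((q-e)@ex,4),round((q-e)@ey,4)) for q in b])
    mk=(im[...,2]>110)&(im[...,0]<90)&(im[...,1]<90)
    try:
        r=rect(f,blob(w,di),.014)[0];print("dish",r[0],r[1])
    except Exception as ex_:print(ex_)
f=grab_frame("scene")
print("mk cap",ray(f,(170+432/4.6,140+458/4.6),.006))
E
```

```text
top (0.4906514286994934, 0.09044649451971054) (0.13014458119869232, 0.08791855722665787) 3.7390778064727783 stage frame corners [(np.float64(-0.0996), np.float64(0.1429)), (np.float64(-0.0996), np.float64(0.055)), (np.float64(0.0306), np.float64(0.0551)), (np.float64(0.0305), np.float64(0.143))]
dish (0.49145781993865967, 0.09087790548801422) (0.1307871788740158, 0.08835268020629883)
scene (0.48635414242744446, 0.08814657479524612) (0.13596215844154358, 0.09791760891675949) 3.7227840423583984 stage frame corners [(np.float64(-0.1069), np.float64(0.1459)), (np.float64(-0.1069), np.float64(0.048)), (np.float64(0.029), np.float64(0.048)), (np.float64(0.029), np.float64(0.1459))]
dish (0.2560885548591614, -0.005690909922122955) (0.06135021522641182, 0.12440340220928192)
mk cap [ 0.5855 -0.0714  0.006 ]
```

```bash
python3 - <<'E'
from station import job_done, monitor
print(monitor.get_state()["force"]); print(job_done())
E
```

```text
[-0.61718543 -0.02939224 -0.39734759]
the job is handed in; nothing more can be done
None
```

The plate now lies wells up on the stage with its long side against the fence, and I handed the job in at about 24 s. Using only the fingertips, I:
- nudged the plate about 11 mm clear of the marker;
- pushed it against the stage's near edge;
- tipped it up by friction on its near side, on that edge, until it flipped over;
- pushed it to the fence until the contact force reached about 10 N, and a last 0.8 mm more.

**Final position:** in the top view the plate's yaw is 3.74°, against 3.72° for the stage. Its far side is at the fence line to within about 1 mm. It lies wholly on the slab, about 20 mm from the nearest end.

**Bystanders:** the marker's cap is within 1 mm of where it was earlier in the run. In the last measurement the arm hid the dish, so its check failed; I saw it unmoved in the scene pictures up to when the plate had flipped. I never measured the other bystanders again, but the arm did not work near them.

**Other disagreements:**
- During the tipping, the hinge side seems to have ridden a few millimetres up the stage edge instead of staying on the bench.
- The scene view's outline of the plate came out about 10 mm too wide, so I relied on the top view.

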